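# Close a two-part lamb mould in the ratchet clamp and hold it

## Robot

A 6-joint arm with a two-finger parallel gripper is mounted at the origin on the work surface. World frame = base frame: x ahead of the robot, y to its left, z up, the work surface at z = 0. Lengths are in m, angles in rad, forces in N, time in s.
With the tool pointing down it reaches from about 0.4 to 0.825 m from the base axis. Payload 7 kg.
Tool frame: the origin (TCP) lies at the centre of the arm's flange, where the gripper is bolted on; the fingertips stand 178 mm ahead of it and the grasp point (between the pads) lies arm.tcp_to_grasp ahead of it (arm.tcp_to_grasp is the distance from the TCP to the grasp point, in m); z points along the fingers, y is the direction in which the jaws open and shut (so a half turn about z gives the same grasp; the last joint's range is limited). The gripper opens to 88 mm and grips with 3 to 60 N. Pads are 19 mm wide; open, the fingers measure 130 mm over their backs; the gripper's body (78 mm by 193 mm) begins 47 mm behind the grasp point.
Start: joints at [-1.041, 0.359, 0.012, 0, -1.224, -0.288], TCP at [0.162, -0.655, 0.405] pointing down, gripper open.
Joint ranges: [-3.07, 3.07], [-1.43, 2.12], [-1.02, 1.25], [-3.03, 1.67], [-3.05, -0], [-3.03, 3.03]. Speed limits (rad/s): [2.39, 2.39, 3.01, 3.14, 3.14, 3.14].

## Interface

Orientations are given as [roll, pitch, yaw] about the fixed x, y, z axes, in that order (R = Rz(yaw) Ry(pitch) Rx(roll)).
In Python, from station import arm gives the robot as it stands.
- The arm moves only by the tool move_arm, never from a script. Its argument "deltas" is a list of rows, each a list of 6 numbers: the shift along the world's x, y, z in mm, then the turn, a rotation vector about the world's x, y, z in degrees. In form: [[tx, ty, tz, ax, ay, az], ...]. A call has exactly 5 rows; each row shifts and turns the commanded pose from where the row before left it; what a row does not reach is not made up. A row lasts 1/12 s, in which the tool goes at most 41.7 mm and 7.16 degrees, less where a joint would pass 70% of its speed; a pose out of reach is approached as far as the arm can. A call with a gripper value outside its range is refused whole. "claw" is the closure in counts, from 0 (fully open) to 255 (shut), set as the call begins (left out, the last holds). The fingers move at their own pace and stop on an object; "squeeze" is the grip in N (left out, the last holds). Time passes only in rows, so rows that do not move let the fingers close, or fill a call up. It gives the time, the measured TCP pose, the force and the opening at its end, in the units of the state.
- arm.get_state(): the state, without advancing time (a new reading comes with each control period).
- arm.grab_frame(name): name is "scene" or "top" or "wrist"; returns the picture (400x640x3 uint8, red, green, blue); there is no depth.
- arm.calibration(name): a dict with "intrinsics" (3x3 intrinsics, pixels), "T" (4x4, takes a point from camera to world coordinates); the wrist camera has in their place "mount" (4x4, takes a point from camera to tool coordinates, whose origin is the TCP and whose axes are the flange's). Camera axes: x right, y up, looking along -z (the intrinsics and any distortion apply to the point x, -y, -z); pixel columns grow to the right and rows downward; lengths in m; the calibration is good to about 2 mm. A picture is of the moment at which its call begins: read the wrist's pose just before it. calibration takes no time and is no camera call.
- arm.job_done(): hands the job in, once; it reports no verdict.
Trained networks look in the newest picture that a camera, given by its name, has taken for a name from the list of things; names that differ only in an ending like _2 or _b are one class to them, and where a whole thing is asked for, a point or a joint stands for the part that bears it (a point fixed in the world has none). Each returns a list of dicts, best first, with "score" (0 to 1); they miss things now and then, are a little off and sometimes report something else, mostly with a low value. They report only what shows in the picture. A call takes as long as a camera call. They do not tell look-alikes from the thing itself.
- arm.spot_in(thing, camera): "xy" ([column, row] in pixels, amid what is visible of it).
- arm.masks_of(thing, camera): "pixels" (400x640 bool, what is visible of it) and "xy" ([column, row] in pixels, amid what is visible of it).
- arm.spot_point(thing, camera): "xy" ([column, row] in pixels: a listed point, or the origin of a listed thing).
The state is a dict: "t": time; "q": joint angles; "qd": joint speeds; "joint_efforts": joint torques, N m; "eef_pos": TCP position; "ee_rot": TCP orientation; "force": force on the tool from outside, world axes, zero at the start; "moment": the same for the moment, N m; "width": finger opening in m.
Only numpy, scipy, OpenCV 4.12 (cv2) and the standard library are available. Lean on these libraries where they do the work, as an engineer would, in place of code of your own. Each camera call takes 0.05 s, during which the arm holds its last target. There are 200 camera calls.

## Task

Close the earthenware lamb mould: stand its loose half on the clamping board, hollow face to hollow face with the half that waits against the fixed jaw, heads and ends level, and push it along until you feel it seat against that half, then let go of it. Pump the clamp's trigger until the pad meets the mould and squeeze on until the pad's spring is about half pressed in, never near solid or the earthenware cracks; the program finishes like that, still holding the trigger squeezed, so that I can slip the clips on. Work the clamp by its trigger only, and leave the other things on the table where they are.

Things in the scene. Friction and masses are not known exactly. Their poses are not given: they have to be found in the camera images.
- clamp_board: wooden board 130 x 340 x 12 mm screwed to the table, with a one-hand ratchet bar clamp bolted on; its place varies. Origin on the table; board spans x -65..65, y -150..190 mm, top z 12 mm. +y is the way the clamp presses. Clamp housing (steel): x -15..15, y -85..-10, up to z 106 mm. The bar runs along y at z 42 mm and sticks out behind the housing to y -191 mm or less.
- fixed_jaw (a point): middle of the fixed jaw's pressing face: x 0, y 165, z 42 mm on the board. The jaw is a steel plate, 90 mm wide, up to z 92 mm.
- grip_back (a point): point on the rear face of the clamp's fixed grip: board x 0, y -84, z 155 mm. The grip is a black upright post, 28 mm wide (x), y -84..-66 mm, up to z 187 mm.
- trigger_front (a point): point on the trigger's front face, 57 mm above its pivot: at rest at board x 0, y -30, z 155 mm, fully squeezed at y -50 mm. The trigger is a straight black bar in front of the grip, 22 mm wide, 10 thick, top at z 180 mm. Over trigger and grip here: 54 mm at rest, 34 mm squeezed.
- trigger_swing (a joint): trigger angle in rad: 0 at rest, 0.35 squeezed up to the grip. Squeezing it towards the grip (board -y) drives the bar to +y by 0.67 mm per mm at trigger_front, by a pawl on a rack of 5 mm teeth: up to 9 mm of the 20 mm squeeze may be idle; a full one moves the bar 10 mm (the first 7 to 13 mm). Then let it return fully; a light spring (2 to 3 N at the fingers) brings it back.
- trigger: the trigger; its origin is on its pivot, which lies across the board at y -45, z 98 mm.
- bar_travel (a joint): how far the bar has been driven towards the fixed jaw, in m. A light brake (4 N) keeps it there between strokes but does not hold pressure: when the trigger is let go, the pad's spring pushes the bar back until only 1 to 2 mm of it is pressed in.
- bar: the toothed steel bar, 12 mm square, with the collar and the sprung pad at its front end. Not to be pushed by hand.
- pad: the round pad at the bar's nose, 32 mm in diameter, rubber face, on a coil spring in front of the bar's collar.
- pad_face (a point): middle of the pad's rubber face, at board x 0, z 42 mm; faces +y of the board. It starts 16 to 34 mm short of where the back of the loose half will be.
- pad_spring (a joint): how far the pad's spring is pressed in, in m: 0 free, 0.014 solid; 2 N per mm, so 7 mm (half) is 14 N on the mould and takes about 17 N at trigger_front. A full squeeze after the pad has met the mould may press it in 12 mm, which is too much.
- front_half: the half of the lamb mould that already stands on the board against the fixed jaw; loose, 0.4 kg, unglazed earthenware, 92 x 36 x 98 mm. Origin: centre of its underside (8 mm walls). Body x -46..46, up to z 50 mm; the head stands on it, x 2..38 mm, up to z 98 mm (rounded crown). Its hollow joint face looks to its -y (at y -18 mm), its back boss to +y.
- front_joint (a point): middle of the front half's joint face: x 0, y -18, z 30 mm in its frame.
- front_boss (a point): middle of the flat boss on its back, at y +18, z 30 mm; rests against the fixed jaw.
- back_half: the loose half, standing on the table; mirror image of the front half, 0.3 to 0.5 kg. Origin: centre of its underside. Body x -46..46, up to z 50 mm; head x 2..38 mm (36 wide to grip along x), z 50..98 mm; both y -14..18 mm. Its hollow joint face looks to its +y. Closed, its axes are parallel to the front half's and its origin lies at x 0, y -36, z 0 mm in that half's frame.
- back_joint (a point): middle of the loose half's joint face: x 0, y 18, z 30 mm in its frame.
- back_boss (a point): middle of the round flat boss on its back, where the pad presses: y -18, z 30 mm in its frame, 40 mm in diameter.
- egg_mould: half of another mould: a round earthenware dome 72 mm wide and 36 mm high, lying domed side up. Bystander.
- clip1: one of two U-shaped sprung steel mould clips, 48 x 27 x 16 mm, lying flat. Bystander.
- clip2: the other U-shaped steel mould clip. Bystander.
- scraper: steel dough scraper with a round wooden handle, 120 mm wide. Bystander.
- cutter: plain round steel pastry cutter, a ring 70 mm wide and 35 mm high. Bystander.
- brush: pastry brush lying on the table. Bystander.
- bowl: steel mixing bowl, 150 mm wide and 70 mm high. Bystander.
There are look-alikes about, which are no part of the job. What is shaped like the back_half but purple or yellow is not meant.

How it is judged:
By the outcome, as a careful person would: the job done as asked, in the order asked, and still so for the second after the job is handed in, while the arm keeps its last pose, push and grip.
It also fails if it takes over 58 s, if anything falls off the work surface, if the arm or the gripper's body presses on something with over 40 N, if the wrist force passes 120 N, or if a joint passes its speed limit or range.

## Working session

There is one attempt and no reset: what is moved stays moved. The work goes in short steps, Python scripts to look and compute and a tool call to move; the robot and the scene stay as the last step left them, time stands still between calls to the robot, and variables do not carry over. Pictures are saved under pics/ and viewed, about 8 in all and at most 12, crops included, and the job is handed in when it is done.

Besides the shell and the picture viewer there is one more tool, called after ">>>" in YAML: its name, and indented under it one key for each argument. move_arm: Moves the arm, as the interface text tells. Its arguments: {"type":"object","properties":{"deltas":{"type":"array","items":{"type":"array","items":{"type":"number"}}},"claw":{"type":"number"},"squeeze":{"type":"number"}},"required":["deltas"]}

```bash
mkdir -p pics; ls; cat > h.py <<'E'
import numpy as np, cv2
from scipy.spatial.transform import Rotation as R
from station import arm
def cam(name, st=None):
    c=arm.calibration(name); K=np.array(c["intrinsics"])
    if "T" in c: T=np.array(c["T"])
    else:
        st=st or arm.get_state(); W=np.eye(4); W[:3,:3]=R.from_euler('xyz',st["ee_rot"]).as_matrix(); W[:3,3]=st["eef_pos"]
        T=W@np.array(c["mount"])
    return K,T,c
def to_plane(xy,z,name,st=None):
    K,T,_=cam(name,st); u=np.linalg.inv(K)@[xy[0],xy[1],1]; d=T[:3,:3]@[u[0],-u[1],-u[2]]
    o=T[:3,3]; return o+d*(z-o[2])/d[2]
def proj(p,name,st=None):
    K,T,_=cam(name,st); q=np.linalg.inv(T)@np.append(p,1); v=K@[q[0],-q[1],-q[2]]; return v[:2]/v[2]
def snap(name,fn):
    im=arm.grab_frame(name); cv2.imwrite(f"pics/{fn}.png",im[:,:,::-1]); return im
E
python3 - <<'E'
from h import *
print(arm.tcp_to_grasp, arm.get_state()["t"])
for n in("top","scene"):
    snap(n,n+"0"); print(n,arm.calibration(n).keys(), np.round(cam(n)[1],3).tolist(), np.round(cam(n)[0],1).tolist())
Z=dict(fixed_jaw=.042,grip_back=.155,trigger_front=.155,pad_face=.042,front_joint=.042,back_joint=.03,back_boss=.03,back_half=0,front_half=.012,clamp_board=0)
for n in("top","scene"):
  for t,z in Z.items():
    for r in arm.spot_point(t,n)[:4]:
        print(n,t,round(r["score"],2),np.round(r["xy"],1),np.round(to_plane(r["xy"],z,n),3)[:2])
a=cv2.imread("pics/top0.png");b=cv2.imread("pics/scene0.png")
print(a.shape)
E
```

```text
pics
0.1593 0.0
top dict_keys(['intrinsics', 'T']) [[-0.019, 0.987, -0.157, 0.211], [-1.0, -0.02, -0.002, -0.052], [-0.005, 0.157, 0.988, 1.724], [0.0, 0.0, 0.0, 1.0]] [[503.0, 0.0, 315.9], [0.0, 503.0, 194.5], [0.0, 0.0, 1.0]]
scene dict_keys(['intrinsics', 'T']) [[-0.161, -0.736, 0.658, 1.335], [0.987, -0.132, 0.094, 0.089], [0.018, 0.664, 0.747, 1.086], [0.0, 0.0, 0.0, 1.0]] [[445.6, 0.0, 320.0], [0.0, 445.6, 195.7], [0.0, 0.0, 1.0]]
top fixed_jaw 0.82 [282.3 153.4] [0.623 0.063]
top fixed_jaw 0.27 [336.  137.1] [ 0.677 -0.122]
top grip_back 0.89 [355.9 133.5] [ 0.656 -0.182]
top trigger_front 0.66 [312.1 148.3] [ 0.61 -0.04]
top trigger_front 0.62 [337.5 137. ] [ 0.646 -0.123]
top pad_face 0.61 [312.5 150.2] [ 0.632 -0.041]
top pad_face 0.25 [323.7 142.1] [ 0.66 -0.08]
top front_joint 0.73 [291.8 155.3] [0.616 0.031]
top back_joint 0.93 [239.3 172.3] [0.563 0.212]
top back_joint 0.84 [189.7 196.1] [0.483 0.381]
top back_joint 0.73 [220.7 261.9] [0.258 0.273]
top back_joint 0.7 [185.6 240.1] [0.333 0.392]
top back_boss 0.83 [215.1 269.3] [0.234 0.292]
top back_boss 0.8 [179.2 233.
[... 1126 characters left out ...]
0.93 [444.8 229.3] [0.472 0.345]
scene back_boss 0.88 [401.7 238. ] [0.527 0.219]
scene back_boss 0.75 [333.6 255.9] [0.624 0.031]
scene back_boss 0.62 [429.9 169.3] [0.223 0.301]
scene back_half 0.91 [447.4 237.8] [0.479 0.36 ]
scene back_half 0.83 [400.1 249.1] [0.546 0.22 ]
scene back_half 0.82 [424.7 179.9] [0.246 0.29 ]
scene back_half 0.6 [460.3 205.6] [0.341 0.404]
scene front_half 0.68 [208.4 182.1] [ 0.396 -0.418]
scene front_half 0.63 [341.3 257.4] [0.613 0.052]
scene front_half 0.63 [271.9 243.4] [ 0.6   -0.155]
scene front_half 0.38 [163.7 234.3] [ 0.623 -0.479]
scene clamp_board 0.69 [290.7 258.2] [ 0.633 -0.092]
scene clamp_board 0.67 [331.  201.7] [ 0.398 -0.008]
(400, 640, 3)
```

```bash
python3 - <<'E'
import cv2
a=cv2.imread("pics/top0.png")[100:300,150:420];b=cv2.imread("pics/scene0.png")[130:300,190:490]
cv2.imwrite("pics/c_top.png",cv2.resize(a,None,fx=2.9,fy=2.9,interpolation=cv2.INTER_CUBIC))
cv2.imwrite("pics/c_sc.png",cv2.resize(b,None,fx=2.6,fy=2.6,interpolation=cv2.INTER_CUBIC))
E
```

```text
(no output)
```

View pics/c_top.png

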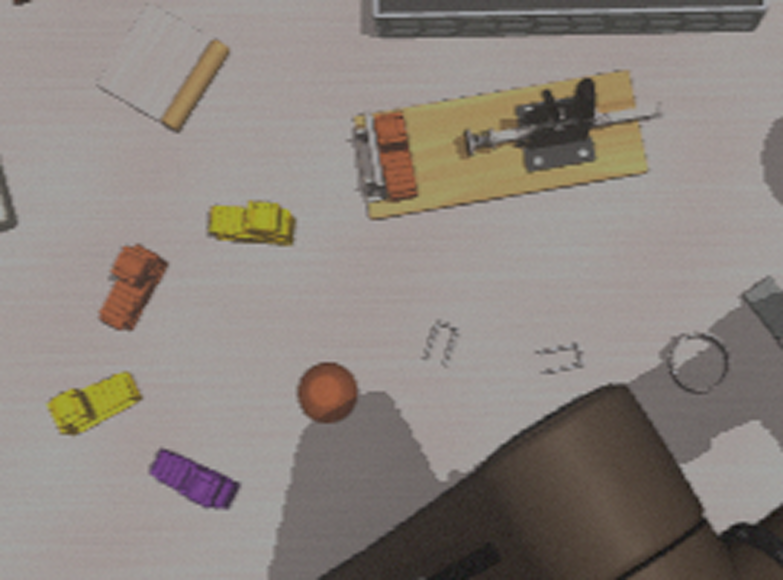

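View pics/c_sc.png

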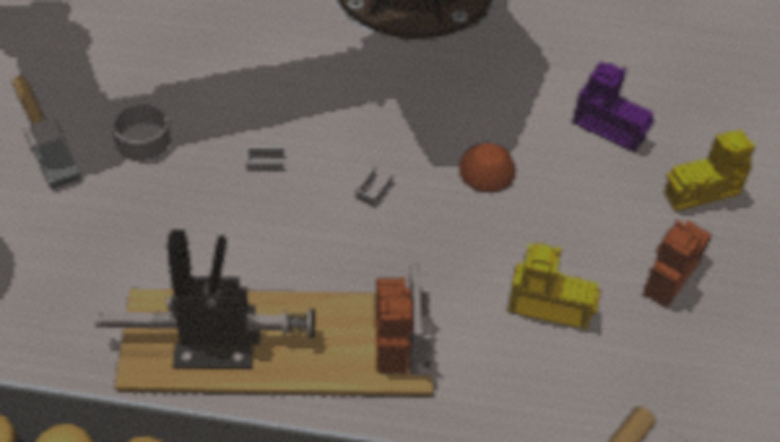

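Two orange halves show. The front half is on the board at top px (286,155) with its head on the far side. The loose one is at px (196,199), about (0.475, 0.36). The yellow and purple ones are look-alikes.

```bash
python3 - <<'E'
from h import *
s=arm.get_state(); print(s); print(np.round(arm.calibration("wrist")["mount"],3).tolist(), np.round(cam("wrist")[0],1).tolist())
print(R.from_euler('xyz',s["ee_rot"]).as_matrix().round(3).tolist())
E
```

```text
{'t': 1.1, 'q': array([-1.04091875e+00,  3.58603047e-01,  1.18972969e-02, -2.71116322e-06,
       -1.22408663e+00, -2.88081645e-01]), 'qd': array([ 5.31553946e-04, -2.59021471e-03, -5.09104620e-05,  7.03894312e-05,
        1.25756012e-03, -1.40099704e-03]), 'joint_efforts': array([ 3.15334619e-04, -5.82399559e+01,  2.93304670e+01,  7.00211897e+00,
        1.27058843e-02,  3.77196727e-05]), 'eef_pos': array([ 0.16159303, -0.65535208,  0.4046576 ]), 'ee_rot': array([-3.14158959e+00,  3.56636028e-06, -2.89979764e+00]), 'force': array([ 0.14946158,  0.08483989, -0.67854853]), 'moment': array([ 0.02186963, -0.03139941, -0.02799738]), 'width': 0.08755311962585233}
[[0.0, 0.953, 0.304, 0.083], [1.0, -0.0, -0.0, 0.0], [-0.0, 0.304, -0.953, 0.02], [0.0, 0.0, 0.0, 1.0]] [[283.2, 0.0, 315.5], [0.0, 283.2, 203.0], [0.0, 0.0, 1.0]]
[[-0.971, -0.239, 0.0], [-0.239, 0.971, -0.0], [-0.0, -0.0, -1.0]]
```

>>> move_arm:
  deltas:
    - [30, 28, 0, 0, 0, 0]
    - [30, 28, 0, 0, 0, 0]
    - [30, 28, 0, 0, 0, 0]
    - [30, 28, 0, 0, 0, 0]
    - [30, 28, 0, 0, 0, 0]
  claw: 0

```text
t: 1.52
eef_pos: [0.3125, -0.5139, 0.4048]
ee_rot: [-3.141, 0.0, -2.9]
force: [0.9, -1.0, -0.3]
width: 0.0873
```

>>> move_arm:
  deltas:
    - [20, 34, 0, 0, 0, 5.6]
    - [20, 34, 0, 0, 0, 5.6]
    - [20, 34, 0, 0, 0, 5.6]
    - [20, 34, 0, 0, 0, 5.6]
    - [20, 34, 0, 0, 0, 5.6]

```text
t: 1.93
eef_pos: [0.4122, -0.3436, 0.405]
ee_rot: [-3.141, 0.0, -2.406]
force: [1.1, -0.5, -0.9]
width: 0.0878
```

>>> move_arm:
  deltas:
    - [20, 34, 0, 0, 0, 5.6]
    - [20, 34, 0, 0, 0, 5.6]
    - [20, 34, 0, 0, 0, 5.6]
    - [20, 34, 0, 0, 0, 5.6]
    - [20, 34, 0, 0, 0, 5.6]

```text
t: 2.35
eef_pos: [0.5121, -0.1734, 0.4051]
ee_rot: [-3.141, 0.0, -1.917]
force: [0.5, -0.5, -0.3]
width: 0.0874
```

>>> move_arm:
  deltas:
    - [20, 34, 0, 0, 0, 5.6]
    - [20, 34, 0, 0, 0, 5.6]
    - [20, 34, 0, 0, 0, 5.6]
    - [0, 10, 0, 0, 0, 5.6]
    - [0, 0, 0, 0, 0, 5.6]

```text
t: 2.77
eef_pos: [0.5726, -0.0605, 0.4043]
ee_rot: [3.141, 0.0, -1.426]
force: [0.4, -0.6, 0.2]
width: 0.0879
```

```bash
cat > w.py <<'E'
from h import *
import sys
def look(fn,Z):
    s=arm.get_state(); im=snap("wrist",fn); print("t",s["t"],s["eef_pos"].round(4),s["ee_rot"].round(4),s["force"].round(1))
    for t,z in Z.items():
        for r in arm.spot_point(t,"wrist")[:2]:
            print(t,round(r["score"],2),np.round(r["xy"],1),np.round(to_plane(r["xy"],z,"wrist",s),4)[:2])
    return s,im
E
python3 - <<'E'
from w import *
look("w1",dict(fixed_jaw=.042,grip_back=.155,trigger_front=.155,pad_face=.042,front_joint=.042,front_boss=.042,front_half=.012,trigger=.098,clamp_board=0))
E
```

```text
t 2.7667 [ 0.5726 -0.0605  0.4043] [ 3.1414e+00  2.0000e-04 -1.4257e+00] [ 0.4 -0.6  0.2]
fixed_jaw 0.96 [268.4 267.6] [0.6185 0.0667]
grip_back 0.94 [217.   42.6] [ 0.6611 -0.1794]
trigger_front 0.69 [227.5 124.7] [ 0.6507 -0.1234]
pad_face 0.74 [260.8 195.6] [ 0.6377 -0.034 ]
front_joint 0.73 [266.2 244.1] [0.6248 0.0319]
front_boss 0.67 [269.6 267.1] [0.617  0.0657]
front_half 0.62 [271.2 246. ] [0.6209 0.0492]
trigger 0.87 [245.9 104.7] [ 0.6509 -0.1397]
clamp_board 0.66 [262.2 142.7] [ 0.6488 -0.0942]
```

View pics/w1.png

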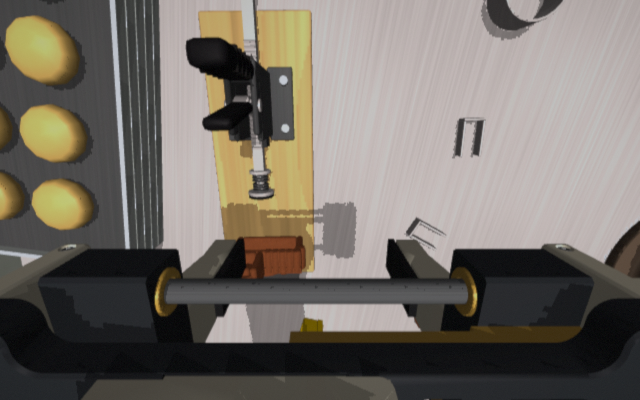

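```bash
python3 - <<'E'
from h import *
from scipy.optimize import least_squares
im=cv2.imread("pics/w1.png"); hsv=cv2.cvtColor(im,cv2.COLOR_BGR2HSV).astype(int)
s=arm.get_state()
wood=((hsv[...,0]>12)&(hsv[...,0]<28)&(hsv[...,1]>70)&(hsv[...,2]>90))
for side in("R","L"):
  P=[]
  for r in range(14,200,4):
    c=np.where(wood[r,190:340])[0]+190
    if len(c)<8: continue
    x=c.max()+.5 if side=="R" else c.min()-.5
    P.append(to_plane((x,r),.012,"wrist",s)[:2])
  P=np.array(P); v=cv2.fitLine(P.astype(np.float32),cv2.DIST_HUBER,0,1e-4,1e-4).ravel()
  n=np.array([-v[1],v[0]]); print(side,len(P),np.degrees(np.arctan2(v[1],v[0]))%180-90, v[2:], np.abs((P-v[2:])@n).round(4).tolist())
# fit with spotted points
L=np.array([[0,165],[0,-84],[0,-30],[0,147-36],[0,165]])/1e3
L=np.array([[0,.165],[0,-.084],[0,-.030],[0,.129],[0,-.045]]);W=np.array([[.6185,.0667],[.6611,-.1794],[.6507,-.1234],[.6248,.0319],[.6509,-.1397]])
def f(p): 
  c,d=np.cos(p[2]),np.sin(p[2]); return ((L@np.array([[c,d],[-d,c]])+p[:2])-W).ravel()
o=least_squares(f,[.64,-.1,.15],loss="soft_l1",f_scale=.003); print(o.x,np.degrees(o.x[2]),f(o.x).reshape(-1,2).round(4).tolist())
E
```

```text
R 47 8.245171 [ 0.58751756 -0.14946909] [0.0002, 0.0003, 0.0003, 0.0004, 0.0004, 0.0005, 0.0005, 0.0006, 0.0005, 0.0005, 0.0004, 0.0004, 0.0003, 0.0003, 0.0002, 0.0002, 0.0001, 0.0, 0.0, 0.0001, 0.0001, 0.0002, 0.0002, 0.0003, 0.0003, 0.0004, 0.0005, 0.0005, 0.0006, 0.0006, 0.0006, 0.0005, 0.0005, 0.0004, 0.0003, 0.0003, 0.0002, 0.0002, 0.0001, 0.0, 0.0, 0.0001, 0.0001, 0.0002, 0.0003, 0.0003, 0.0004]
L 47 5.791992 [ 0.71280944 -0.13478857] [0.007, 0.0062, 0.0066, 0.0058, 0.0062, 0.0054, 0.0175, 0.0254, 0.0357, 0.0414, 0.0601, 0.06, 0.0611, 0.0645, 0.1028, 0.0043, 0.0035, 0.0039, 0.003, 0.0034, 0.0025, 0.0029, 0.002, 0.0024, 0.0028, 0.1022, 0.1022, 0.1035, 0.1036, 0.008, 0.0013, 0.0004, 0.0008, 0.0001, 0.0003, 0.0007, 0.0003, 0.0012, 0.0008, 0.0004, 0.0014, 0.0023, 0.002, 0.0016, 0.0025, 0.0021, 0.0031]
[ 0.64570173 -0.09543346  0.16557365] 9.486671178131324 [[0.0, 0.0006], [-0.0016, 0.0011], [-0.0001, -0.0016], [-0.0004, -0.0001], [0.0022, -0.0001]]
```

>>> move_arm:
  deltas:
    - [-9, 38, 0, 0, 0, -2.5]
    - [-9, 38, 0, 0, 0, -2.5]
    - [-9, 38, 0, 0, 0, -2.5]
    - [-9, 38, 0, 0, 0, -2.5]
    - [-9, 38, 0, 0, 0, -2.5]

```text
t: 3.68
eef_pos: [0.5259, 0.1278, 0.4049]
ee_rot: [-3.141, 0.0, -1.656]
force: [0.6, -0.7, 0.0]
width: 0.0871
```

>>> move_arm:
  deltas:
    - [-9, 38, -10, 0, 0, -2.5]
    - [-9, 38, -10, 0, 0, -2.5]
    - [-9, 38, -10, 0, 0, -2.5]
    - [-9, 38, 0, 0, 0, -2.5]
    - [-9, 38, 0, 0, 0, -2.5]

```text
t: 4.1
eef_pos: [0.4807, 0.318, 0.3742]
ee_rot: [3.141, -0.001, -1.873]
force: [0.7, 0.4, -0.2]
width: 0.0876
```

>>> move_arm:
  deltas:
    - [-9, 38, 0, 0, 0, 0]
    - [0, 0, 0, 0, 0, 0]
    - [0, 0, 0, 0, 0, 0]
    - [0, 0, 0, 0, 0, 0]
    - [0, 0, 0, 0, 0, 0]

```text
t: 4.52
eef_pos: [0.4728, 0.3537, 0.3747]
ee_rot: [3.141, -0.0, -1.871]
force: [0.1, 0.4, -0.3]
width: 0.0879
```

```bash
python3 - <<'E'
from w import *
look("w2",dict(back_half=0,back_joint=.03,back_boss=.03))
E
```

```text
t 4.5167 [0.4728 0.3537 0.3747] [ 3.1415e+00 -3.0000e-04 -1.8712e+00] [ 0.1  0.4 -0.3]
back_half 0.96 [316.2 186.2] [0.4737 0.3612]
back_half 0.9 [485.5  68.8] [0.2485 0.2864]
back_joint 0.96 [313.9 204. ] [0.4807 0.3741]
back_joint 0.95 [485.8  59.9] [0.264 0.277]
back_boss 0.95 [422.3 199.3] [0.3549 0.4068]
back_boss 0.9 [318.5 173. ] [0.4643 0.3395]
```

View pics/w2.png

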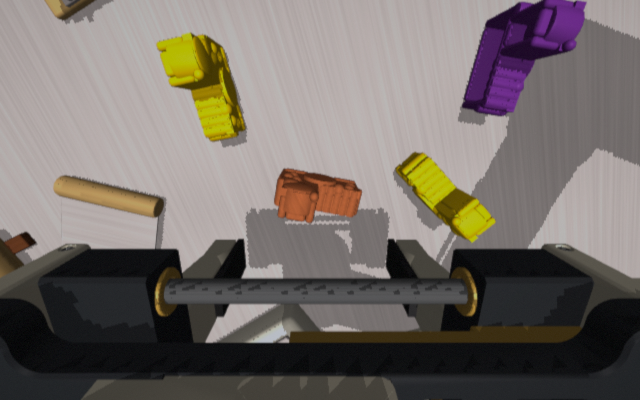

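```bash
cat > fit.py <<'E'
from h import *
from scipy.optimize import minimize
def boxes(y0,y1): return [[(x,y,z) for x in a for y in(y0,y1) for z in b] for a,b in(((-.046,.046),(0,.05)),((.002,.038),(.05,.096)))]
def sil(p,z0,name,s,B,rec=8):
    m=np.zeros((400*4,640*4),np.uint8); c,d=np.cos(p[2]),np.sin(p[2])
    for b in B:
        P=np.array([proj([p[0]+c*x-d*y,p[1]+d*x+c*y,z+z0],name,s) for x,y,z in b])
        cv2.fillConvexPoly(m,cv2.convexHull((P*4+2).astype(np.float32)).round().astype(np.int32),1)
    return m
def fit(mask,p0,z0,name,s,B):
    M=cv2.resize(mask.astype(np.uint8),None,fx=4,fy=4,interpolation=cv2.INTER_NEAREST)
    f=lambda q:1-(lambda m:(m&M).sum()/(m|M).sum())(sil(np.array(p0)+np.array(q)*[.01,.01,.1],z0,name,s,B))
    r=minimize(f,[0,0,0],method="Nelder-Mead",options=dict(initial_simplex=[[0,0,0],[.8,0,0],[0,.8,0],[0,0,.8]],xatol=.005,fatol=1e-4))
    return np.array(p0)+r.x*[.01,.01,.1],r.fun
E
python3 - <<'E'
from fit import *
s=arm.get_state(); im=cv2.imread("pics/w2.png"); h=cv2.cvtColor(im,cv2.COLOR_BGR2HSV).astype(int)
m=((h[...,0]<14)&(h[...,1]>110)&(h[...,2]>40)).astype(np.uint8); n,l,st,c=cv2.connectedComponentsWithStats(m)
i=l[190,320]; print(i,st[i])
p,e=fit(l==i,[.473,.358,-.44],0,"wrist",s,boxes(-.014,.018)); print(p.round(4),np.degrees(p[2]),e)
c,d=np.cos(p[2]),np.sin(p[2]); g=[p[0]+c*.02-d*.002,p[1]+d*.02+c*.002]; yaw=p[2]+np.pi-np.pi/2-0
cur=s["ee_rot"][2]; ty=cur+np.pi/2+np.pi  # tool y angle (tool z down)
print("grasp",g,"tool y angle",np.degrees(np.arctan2(*(R.from_euler('xyz',s["ee_rot"]).as_matrix()[[1,0],1]))))
E
```

```text
1 [ 274  169   88   54 3366]
[ 0.472   0.359  -0.5036] -28.855185257673877 0.07173157830420895
grasp [np.float64(0.49043309324282763), np.float64(0.35107583118568514)] tool y angle 162.77057189545093
```

>>> move_arm:
  deltas:
    - [9, -1, -5, 0, 0, -5]
    - [9, -2, -15, 0, 0, -5.3]
    - [0, 0, -30, 0, 0, 0]
    - [0, 0, -30, 0, 0, 0]
    - [0, 0, -25, 0, 0, 0]

```text
t: 5.13
eef_pos: [0.4908, 0.3506, 0.2683]
ee_rot: [3.141, 0.0, -2.051]
force: [0.5, -0.2, -1.0]
width: 0.0877
```

```bash
python3 - <<'E'
from w import *
look("w3",dict(back_half=0,back_joint=.03,back_boss=.03))
E
```

```text
t 5.1333 [0.4908 0.3506 0.2683] [ 3.1413e+00  1.0000e-04 -2.0515e+00] [ 0.5 -0.2 -1. ]
back_half 0.95 [334.4 207.1] [0.475  0.3591]
back_joint 0.94 [338.7 238.7] [0.4815 0.376 ]
back_joint 0.66 [144.8 109.3] [0.5616 0.2177]
back_boss 0.98 [191.4  90.7] [0.5241 0.223 ]
back_boss 0.8 [339.7 194.6] [0.4638 0.3417]
```

View pics/w3.png

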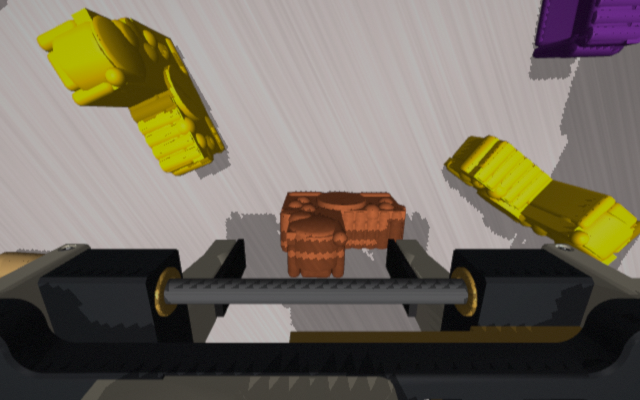

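The half lies square to the jaws, with its head centred at col 317.

>>> move_arm:
  deltas:
    - [0, 0, -17, 0, 0, 0]
    - [0, 0, -17, 0, 0, 0]
    - [0, 0, 0, 0, 0, 0]
    - [0, 0, 0, 0, 0, 0]
    - [0, 0, 0, 0, 0, 0]

```text
t: 5.75
eef_pos: [0.4912, 0.3522, 0.2378]
ee_rot: [-3.141, 0.003, -2.049]
force: [-0.9, 0.5, 0.0]
width: 0.0879
```

>>> move_arm:
  deltas:
    - [0, 0, 0, 0, 0, 0]
    - [0, 0, 0, 0, 0, 0]
    - [0, 0, 0, 0, 0, 0]
    - [0, 0, 0, 0, 0, 0]
    - [0, 0, 0, 0, 0, 0]
  claw: 255
  squeeze: 25

```text
t: 6.17
eef_pos: [0.4906, 0.3517, 0.2359]
ee_rot: [-3.142, 0.0, -2.05]
force: [-0.4, -0.1, 0.1]
width: 0.0595
```

>>> move_arm:
  deltas:
    - [0, 0, 0, 0, 0, 0]
    - [0, 0, 0, 0, 0, 0]
    - [0, 0, 0, 0, 0, 0]
    - [0, 0, 0, 0, 0, 0]
    - [0, 0, 0, 0, 0, 0]

```text
t: 6.58
eef_pos: [0.4907, 0.3516, 0.2356]
ee_rot: [-3.142, -0.0, -2.05]
force: [1.7, 0.0, -0.8]
width: 0.0361
```

```bash
python3 - <<'E'
from h import *
im=cv2.imread("pics/w1.png"); h=cv2.cvtColor(im,cv2.COLOR_BGR2HSV).astype(int)
m=((h[...,0]<10)|(h[...,0]>172))&(h[...,1]>110)&(h[...,2]>30)
for r in range(230,282,2):
    c=np.where(m[r,225:330])[0]+225
    print(r,(c.min(),c.max(),len(c)) if len(c) else None,end="; ")
s=dict(eef_pos=np.array([.5726,-.0605,.4043]),ee_rot=np.array([3.1414,.0002,-1.4257]))
a=np.radians(8.3); ex=np.array([np.cos(a),np.sin(a)]); ey=np.array([-ex[1],ex[0]])
# board origin: centre line from edge, y from points
c0=np.array([.5875,-.1495])+.065*ex
ts=[(np.array(w)-c0)@ey-y for w,y in(((.6185,.0667),.165),((.6611,-.1794),-.084),((.6507,-.1234),-.03),((.6248,.0319),.129),((.617,.0657),.165))]
print("\n",np.round(ts,4)); O=c0+ey*np.median(ts); print("O",O)
for n,(x,y,z) in dict(RbotF=(-.046,.129,.012),RtopF=(-.046,.129,.062),RtopB=(-.046,.161,.062),LbotF=(.046,.129,.012),LtopF=(.046,.129,.062),headRt=(.002,.129,.1),headL=(.038,.129,.1),brdR=(-.065,.0,.012),brdL=(.065,0,.012)).items():
    print(n,proj(np.append(O+x*ex+y*ey,z),"wrist",s).round(1))
E
```

```text
230 None; 232 None; 234 None; 236 None; 238 (np.int64(241), np.int64(299), 11); 240 (np.int64(243), np.int64(295), 4); 242 (np.int64(244), np.int64(300), 7); 244 (np.int64(244), np.int64(300), 5); 246 (np.int64(244), np.int64(300), 4); 248 (np.int64(244), np.int64(303), 7); 250 (np.int64(247), np.int64(300), 18); 252 (np.int64(250), np.int64(301), 12); 254 (np.int64(263), np.int64(298), 6); 256 (np.int64(260), np.int64(300), 6); 258 (np.int64(255), np.int64(301), 5); 260 (np.int64(245), np.int64(293), 9); 262 (np.int64(245), np.int64(297), 9); 264 (np.int64(247), np.int64(302), 15); 266 (np.int64(247), np.int64(301), 10); 268 (np.int64(245), np.int64(301), 8); 270 (np.int64(256), np.int64(260), 4); 272 (np.int64(243), np.int64(300), 15); 274 (np.int64(242), np.int64(284), 15); 276 (np.int64(242), np.int64(267), 7); 278 (np.int64(242), np.int64(256), 14); 280 None; 
 [0.0445 0.0438 0.0467 0.0451 0.0437]
O [ 0.64540104 -0.0961221 ]
RbotF [300.5 234.6]
RtopF [298.5 250.8]
RtopB [298.9 273.1]
LbotF [236.1 234.5]
LtopF [225.5 250.8]
headRt [254.2 266.4]
headL [222.4 266.4]
brdR [313.6 142.8]
brdL [212.9 142.7]
```

>>> move_arm:
  deltas:
    - [0, 0, 25, 0, 0, 0]
    - [0, 0, 35, 0, 0, 0]
    - [0, 0, 35, 0, 0, 0]
    - [10, -30, 15, 0, 0, 6]
    - [15, -35, 0, 0, 0, 6]

```text
t: 7.0
eef_pos: [0.5158, 0.2882, 0.3498]
ee_rot: [-3.138, 0.006, -1.832]
force: [1.2, 0.0, -4.4]
width: 0.0358
```

>>> move_arm:
  deltas:
    - [15, -10, 30, 0, 0, 4]
    - [18, -30, 25, 0, 0, 4]
    - [18, -34, 0, 0, 0, 4]
    - [18, -34, 0, 0, 0, 4]
    - [18, -34, 0, 0, 0, 4]

```text
t: 7.42
eef_pos: [0.6021, 0.1441, 0.3996]
ee_rot: [3.141, 0.001, -1.488]
force: [1.1, -0.5, -5.3]
width: 0.0361
```

>>> move_arm:
  deltas:
    - [16, -34, 0, 0, 0, 3.8]
    - [16, -34, 0, 0, 0, 0]
    - [12, -34, 0, 0, 0, 0]
    - [0, -34, 0, 0, 0, 0]
    - [0, 0, 0, 0, 0, 0]

```text
t: 7.83
eef_pos: [0.6458, 0.0043, 0.3983]
ee_rot: [3.138, -0.001, -1.429]
force: [-1.1, 1.4, -4.2]
width: 0.0361
```

>>> move_arm:
  deltas:
    - [0, 0, 0, 0, 0, 0]
    - [0, 0, 0, 0, 0, 0]
    - [0, 0, 0, 0, 0, 0]
    - [0, 0, 0, 0, 0, 0]
    - [0, 0, 0, 0, 0, 0]

```text
t: 8.25
eef_pos: [0.6459, 0.0107, 0.3998]
ee_rot: [3.141, 0.0, -1.424]
force: [0.4, 0.1, -4.2]
width: 0.0359
```

```bash
python3 - <<'E'
from h import *
s=arm.get_state(); print(s["t"],s["eef_pos"].round(4),s["ee_rot"].round(4),s["force"].round(1))
im=snap("top","top2"); a=snap("wrist","w4")
print("targets delta mm",((np.array([.6473,.0083])-s["eef_pos"][:2])*1e3).round(1), "yaw deg",np.degrees(-1.426-s["ee_rot"][2]))
b=im[90:200,240:400]; cv2.imwrite("pics/c2.png",cv2.vconcat([cv2.resize(b,(640,440),interpolation=cv2.INTER_CUBIC)])[:,:,::-1])
E
```

```text
8.25 [0.6459 0.0107 0.3998] [ 3.1415e+00  2.0000e-04 -1.4235e+00] [ 0.4  0.1 -4.2]
targets delta mm [ 1.4 -2.4] yaw deg -0.14178292464879794
```

View pics/w4.png

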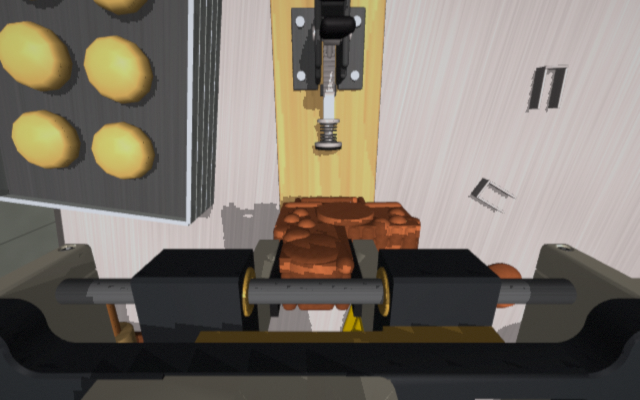

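```bash
python3 - <<'E'
from h import *
im=cv2.imread("pics/w4.png"); hsv=cv2.cvtColor(im,cv2.COLOR_BGR2HSV).astype(int); s=arm.get_state()
wood=((hsv[...,0]>12)&(hsv[...,0]<28)&(hsv[...,1]>70)&(hsv[...,2]>90))
out=[]
for side in("R","L"):
  P=[]
  for r in range(4,196,4):
    c=np.where(wood[r,262:400])[0]+262
    x=c.max()+1. if side=="R" else c.min()-0.
    P.append(to_plane((x,r),.012,"wrist",s)[:2])
  P=np.array(P); v=cv2.fitLine(P.astype(np.float32),cv2.DIST_HUBER,0,1e-4,1e-4).ravel().astype(float)
  if v[1]<0:v[:2]*=-1
  n=np.array([-v[1],v[0]]); print(side,np.degrees(np.arctan2(v[1],v[0]))-90, v[2:], np.abs((P-v[2:])@n).max()); out.append(v)
a=np.radians(8.3); ex=np.array([np.cos(a),np.sin(a)]); ey=np.array([-ex[1],ex[0]]); 
d=[o[2:]@ex for o in out]; print("R,L along ex",np.round(d,4),"mid",np.mean(d),"w1 O",np.array([.6454,-.0961])@ex)
r=arm.spot_point("pad_face","wrist")[0]; p=to_plane(r["xy"],.042,"wrist",s)[:2]; print(r["score"],r["xy"],p@ex,p@ey-np.array([.6454,-.0961])@ey)
E
```

```text
R 8.851321402103707 [ 0.58150101 -0.09624426] 0.0006215611330981914
L 8.879434437887326 [ 0.70862848 -0.07735819] 0.0006497572642655292
R,L along ex [0.5615 0.69  ] mid 0.6257779023472813 w1 O 0.6247673133489193
0.67 [327.7, 147.8] 0.6260454722545613 0.0621431824790388
```

>>> move_arm:
  deltas:
    - [1, -2, -30, 0, 0, 0]
    - [0, 0, -35, 0, 0, 0]
    - [0, 0, -30, 0, 0, 0]
    - [0, 0, -20, 0, 0, 0]
    - [0, 0, -14, 0, 0, 0]

```text
t: 8.82
eef_pos: [0.6462, 0.0077, 0.2681]
ee_rot: [3.138, -0.0, -1.425]
force: [0.5, 0.2, -3.8]
width: 0.036
```

>>> move_arm:
  deltas:
    - [0, 0, -6, 0, 0, 0]
    - [0, 0, -4, 0, 0, 0]
    - [0, 0, 0, 0, 0, 0]
    - [0, 0, 0, 0, 0, 0]
    - [0, 0, 0, 0, 0, 0]

```text
t: 9.23
eef_pos: [0.6475, 0.0078, 0.2623]
ee_rot: [-3.139, 0.0, -1.425]
force: [0.7, 0.2, -3.9]
width: 0.0359
```

```bash
python3 - <<'E'
from h import *
s=arm.get_state(); print(s["t"],s["eef_pos"].round(4),s["ee_rot"].round(4),s["force"].round(1))
im=snap("top","top3"); a=snap("scene","sc3")
x=cv2.resize(im[115:180,260:340],None,fx=5,fy=5,interpolation=cv2.INTER_CUBIC); y=cv2.resize(a[200:300,290:390],None,fx=4,fy=4,interpolation=cv2.INTER_CUBIC)
cv2.imwrite("pics/c3.png",cv2.hconcat([x[:325,:400],y[:325]])[:,:,::-1])
E
```

```text
9.2333 [0.6475 0.0078 0.2623] [-3.1394e+00  1.0000e-04 -1.4247e+00] [ 0.7  0.2 -3.9]
```

View pics/c3.png

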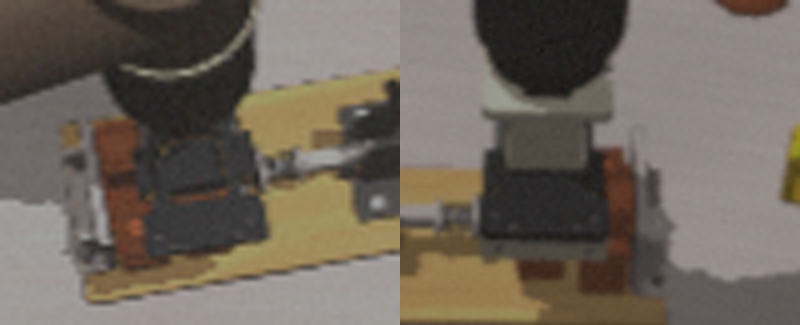

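>>> move_arm:
  deltas:
    - [0, 0, -6, 0, 0, 0.4]
    - [0, 0, -4, 0, 0, 0]
    - [0, 0, -3, 0, 0, 0]
    - [0, 0, 0, 0, 0, 0]
    - [0, 0, 0, 0, 0, 0]

```text
t: 9.75
eef_pos: [0.6469, 0.0075, 0.2477]
ee_rot: [3.141, -0.0, -1.418]
force: [-1.4, 0.1, -2.7]
width: 0.0356
```

>>> move_arm:
  deltas:
    - [0, 0, -1, 0, 0, 0]
    - [0, 0, -1, 0, 0, 0]
    - [0, 0, 0, 0, 0, 0]
    - [0, 0, 0, 0, 0, 0]
    - [0, 0, 0, 0, 0, 0]

```text
t: 10.17
eef_pos: [0.6468, 0.0076, 0.2476]
ee_rot: [-3.141, -0.0, -1.418]
force: [-6.8, 1.7, 10.6]
width: 0.0357
```

>>> move_arm:
  deltas:
    - [0, 0, 1, 0, 0, 0]
    - [0, 0, 0, 0, 0, 0]
    - [0, 0, 0, 0, 0, 0]
    - [0, 0, 0, 0, 0, 0]
    - [0, 0, 0, 0, 0, 0]
  claw: 0

```text
t: 10.58
eef_pos: [0.6472, 0.0076, 0.2467]
ee_rot: [3.142, -0.0, -1.418]
force: [-0.3, 0.4, -0.1]
width: 0.0637
```

>>> move_arm:
  deltas:
    - [0, 0, 20, 0, 0, 0]
    - [0, 5, 35, 0, 0, 0]
    - [0, 15, 35, 0, 0, 0]
    - [0, 30, 35, 0, 0, 0]
    - [0, 30, 25, 0, 0, 0]

```text
t: 11.0
eef_pos: [0.6472, 0.0845, 0.3966]
ee_rot: [-3.139, 0.0, -1.42]
force: [1.8, 0.3, -1.0]
width: 0.0872
```

>>> move_arm:
  deltas:
    - [0, 10, 0, 0, 0, 0]
    - [0, 0, 0, 0, 0, 0]
    - [0, 0, 0, 0, 0, 0]
    - [0, 0, 0, 0, 0, 0]
    - [0, 0, 0, 0, 0, 0]

```text
t: 11.42
eef_pos: [0.6469, 0.0939, 0.3923]
ee_rot: [3.14, -0.001, -1.419]
force: [-0.3, 0.3, -1.1]
width: 0.0872
```

```bash
python3 - <<'E'
from w import *
s,im=look("w5",dict(back_half=.012,back_joint=.042,back_boss=.042,front_half=.012,front_joint=.042,front_boss=.042,fixed_jaw=.042,pad_face=.042))
cv2.imwrite("pics/c5.png",cv2.resize(im[100:270,220:420],None,fx=3.5,fy=3.5,interpolation=cv2.INTER_CUBIC)[:,:,::-1])
E
```

```text
t 11.4167 [0.6469 0.0939 0.3923] [ 3.1395e+00 -5.0000e-04 -1.4188e+00] [-0.3  0.3 -1.1]
back_half 0.97 [341.9 112.2] [0.6268 0.0065]
back_half 0.7 [370.4 271. ] [0.5468 0.2152]
back_joint 0.78 [361.9 275.7] [0.5658 0.207 ]
back_joint 0.6 [346.5 126.6] [0.6216 0.0214]
back_boss 0.86 [342.4  91. ] [ 0.6329 -0.0147]
front_half 0.65 [341.8 150.1] [0.6187 0.0512]
front_joint 0.95 [343.  137.5] [0.6233 0.0338]
front_joint 0.41 [515.3 132.2] [ 0.4311 -0.0017]
front_boss 0.83 [343.2 168.3] [0.6166 0.0686]
front_boss 0.71 [339.7 166.2] [0.6212 0.0668]
fixed_jaw 0.86 [338.7 166.5] [0.6222 0.0673]
pad_face 0.64 [340.1  70.2] [ 0.639  -0.0346]
```

View pics/c5.png

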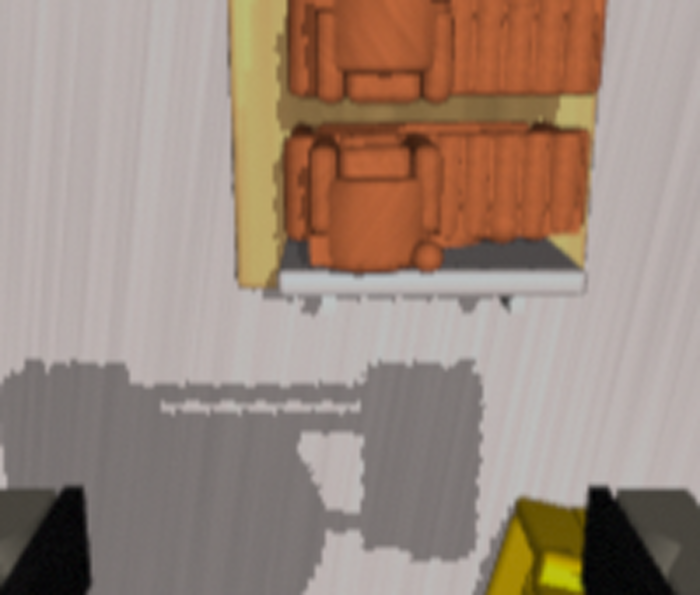

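```bash
python3 - <<'E'
from h import *
im=cv2.imread("pics/w5.png"); s=arm.get_state()
big=cv2.resize(im,None,fx=4,fy=4,interpolation=cv2.INTER_CUBIC); h=cv2.cvtColor(big,cv2.COLOR_BGR2HSV).astype(int)
m=((h[...,0]<13)|(h[...,0]>172))&(h[...,1]>125)
P=lambda c,r:to_plane(((c+.5)/4-.5,(r+.5)/4-.5),.062,"wrist",s)[:2]
a=np.radians(8.7); ex=np.array([np.cos(a),np.sin(a)]); ey=np.array([-ex[1],ex[0]]); O=np.array([.6458,-.0961])
B=lambda p:(np.array([(p-O)@ex,(p-O)@ey])*1e3).round(1)
for c in list(range(302,312,2))+list(range(352,392,4)):
    col=m[480:560,c*4]; g=np.where(~col)[0]+480
    g=g[(g>490)&(g<560)]
    if len(g): print(c,g.min()/4,g.max()/4,B(P(c*4,g.min())),B(P(c*4,g.max())))
for r in range(104,128,2): 
    k=np.where(m[r*4,1160:1640])[0]+1160; print("loose" ,r,B(P(k.min(),r*4)),B(P(k.max(),r*4)))
for r in range(136,168,3): 
    k=np.where(m[r*4,1160:1640])[0]+1160; print("front" ,r,B(P(k.min(),r*4)),B(P(k.max(),r*4)))
E
```

```text
302 122.75 139.75 [ 44.4 115.4] [ 44.7 133. ]
304 127.0 137.0 [ 42.4 119.7] [ 42.5 130.1]
306 127.5 135.75 [ 40.2 120.3] [ 40.3 128.8]
308 127.5 136.0 [ 38.1 120.3] [ 38.2 129.1]
310 127.5 137.0 [ 36.  120.3] [ 36.  130.1]
352 127.25 134.75 [ -8.6 119.9] [ -8.9 127.7]
356 127.0 134.5 [-12.9 119.7] [-13.2 127.4]
360 127.25 134.75 [-17.1 119.9] [-17.5 127.7]
364 127.25 134.5 [-21.4 119.9] [-21.8 127.4]
368 127.25 134.75 [-25.6 119.9] [-26.1 127.7]
372 127.0 136.0 [-29.8 119.7] [-30.4 129. ]
376 127.0 135.25 [-34.1 119.7] [-34.7 128.2]
380 126.75 137.0 [-38.3 119.4] [-39.1 130. ]
384 126.5 137.0 [-42.6 119.1] [-43.4 130. ]
388 126.25 138.5 [-46.8 118.9] [-47.8 131.6]
loose 104 [43.4 96.7] [-49.7  96.6]
loose 106 [43.7 98.7] [-49.6  98.6]
loose 108 [ 43.7 100.6] [-49.8 100.5]
loose 110 [ 43.7 102.6] [-49.7 102.5]
loose 112 [ 43.8 104.6] [-49.8 104.5]
loose 114 [ 43.8 106.6] [-49.5 106.5]
loose 116 [ 43.8 108.6] [-49.4 108.5]
loose 118 [ 43.8 110.6] [-49.5 110.5]
loose 120 [ 43.9 112.6] [-49.7 112.5]
loose 122 [ 43.9 114.6] [-49.6 114.5]
loose 124 [ 43.6 116.7] [-49.5 116.6]
loose 126 [ 43.1 118.7] [-48.9 118.6]
front 136 [ 41.1 129.1] [-36.3 129. ]
front 139 [ 43.3 132.2] [-47.8 132.1]
front 142 [ 45.2 135.4] [-48.1 135.3]
front 145 [ 45.8 138.6] [-48.  138.5]
front 148 [ 45.6 141.8] [-48.  141.7]
front 151 [ 45.6 145. ] [-48.  144.9]
front 154 [ 45.4 148.3] [-48.3 148.2]
front 157 [ 45.5 151.5] [-48.2 151.4]
front 160 [ 45.5 154.8] [-47.9 154.7]
front 163 [ 45.6 158.1] [-47.9 158. ]
front 166 [ 45.1 161.5] [-46.5 161.4]
```

>>> move_arm:
  deltas:
    - [0, -30, -10, 0, 0, 0]
    - [0, -30, -30, 0, 0, 0]
    - [0, -25, -30, 0, 0, 0]
    - [0, -5, -30, 0, 0, 0]
    - [0, 0, -25, 0, 0, 0]

```text
t: 12.28
eef_pos: [0.6464, 0.0031, 0.2673]
ee_rot: [3.141, 0.0, -1.42]
force: [0.7, 0.1, -0.4]
width: 0.0877
```

>>> move_arm:
  deltas:
    - [0, 0, -15, 0, 0, 0]
    - [0, 0, -10, 0, 0, 0]
    - [0, 0, 0, 0, 0, 0]
    - [0, 0, 0, 0, 0, 0]
    - [0, 0, 0, 0, 0, 0]

```text
t: 12.7
eef_pos: [0.6477, 0.0056, 0.2454]
ee_rot: [-3.14, -0.0, -1.417]
force: [-0.4, -0.2, 0.7]
width: 0.0877
```

>>> move_arm:
  deltas:
    - [0, 0, 0, 0, 0, 0]
    - [0, 0, 0, 0, 0, 0]
    - [0, 0, 0, 0, 0, 0]
    - [0, 0, 0, 0, 0, 0]
    - [0, 0, 0, 0, 0, 0]
  claw: 255
  squeeze: 20

```text
t: 13.12
eef_pos: [0.6471, 0.0053, 0.2444]
ee_rot: [-3.141, 0.0, -1.418]
force: [-0.5, -0.5, 0.6]
width: 0.0598
```

>>> move_arm:
  deltas:
    - [0, 0, 0, 0, 0, 0]
    - [0, 0, 0, 0, 0, 0]
    - [0, 0, 0, 0, 0, 0]
    - [0, 0, 0, 0, 0, 0]
    - [0, 0, 0, 0, 0, 0]

```text
t: 13.53
eef_pos: [0.6471, 0.0053, 0.244]
ee_rot: [-3.142, 0.0, -1.418]
force: [0.4, 1.4, -0.2]
width: 0.0356
```

>>> move_arm:
  deltas:
    - [1.6, 0.3, 0, 0, 0, 0]
    - [-0.3, 2, 0, 0, 0, 0]
    - [-0.3, 2, 0, 0, 0, 0]
    - [-0.2, 1.5, 0, 0, 0, 0]
    - [0, 0, 0, 0, 0, 0]

```text
t: 13.95
eef_pos: [0.648, 0.0113, 0.244]
ee_rot: [-3.141, -0.0, -1.418]
force: [-0.6, -1.4, 0.3]
width: 0.0358
```

>>> move_arm:
  deltas:
    - [-0.15, 1, 0, 0, 0, 0]
    - [-0.15, 1, 0, 0, 0, 0]
    - [0, 0, 0, 0, 0, 0]
    - [0, 0, 0, 0, 0, 0]
    - [0, 0, 0, 0, 0, 0]

```text
t: 14.37
eef_pos: [0.6477, 0.0132, 0.244]
ee_rot: [-3.141, 0.0, -1.418]
force: [0.9, 0.1, -1.4]
width: 0.0359
```

>>> move_arm:
  deltas:
    - [-0.15, 1, 0, 0, 0, 0]
    - [0, 0, 0, 0, 0, 0]
    - [-0.15, 1, 0, 0, 0, 0]
    - [0, 0, 0, 0, 0, 0]
    - [0, 0, 0, 0, 0, 0]

```text
t: 14.78
eef_pos: [0.6472, 0.0152, 0.244]
ee_rot: [-3.142, 0.0, -1.418]
force: [1.2, 0.1, -1.6]
width: 0.036
```

>>> move_arm:
  deltas:
    - [-0.15, 1, 0, 0, 0, 0]
    - [0, 0, 0, 0, 0, 0]
    - [0, 0, 0, 0, 0, 0]
    - [0, 0, 0, 0, 0, 0]
    - [0, 0, 0, 0, 0, 0]

```text
t: 15.2
eef_pos: [0.647, 0.016, 0.244]
ee_rot: [3.141, 0.0, -1.418]
force: [0.0, -0.4, -1.3]
width: 0.0358
```

>>> move_arm:
  deltas:
    - [-0.15, 1, 0, 0, 0, 0]
    - [0, 0, 0, 0, 0, 0]
    - [-0.1, 0.7, 0, 0, 0, 0]
    - [0, 0, 0, 0, 0, 0]
    - [0, 0, 0, 0, 0, 0]

```text
t: 15.62
eef_pos: [0.647, 0.0167, 0.2441]
ee_rot: [3.141, -0.002, -1.418]
force: [2.2, -7.8, -2.5]
width: 0.036
```

>>> move_arm:
  deltas:
    - [-0.1, 0.6, 0, 0, 0, 0]
    - [0, 0, 0, 0, 0, 0]
    - [0, 0, 0, 0, 0, 0]
    - [0, 0, 0, 0, 0, 0]
    - [0, 0, 0, 0, 0, 0]

```text
t: 16.03
eef_pos: [0.647, 0.0168, 0.2441]
ee_rot: [3.141, -0.002, -1.418]
force: [2.6, -9.3, -2.5]
width: 0.0359
```

Seated: y stopped while the push rose to 9 N. I'll release, lift and check.

>>> move_arm:
  deltas:
    - [0, 0, 0, 0, 0, 0]
    - [0, 0, 0, 0, 0, 0]
    - [0, 0, 0, 0, 0, 0]
    - [0, 0, 0, 0, 0, 0]
    - [0, 0, 0, 0, 0, 0]
  claw: 0

```text
t: 16.45
eef_pos: [0.6468, 0.0186, 0.2442]
ee_rot: [-3.141, 0.0, -1.418]
force: [-0.1, -0.3, 0.2]
width: 0.0639
```

>>> move_arm:
  deltas:
    - [0, 0, 10, 0, 0, 0]
    - [0, 0, 30, 0, 0, 0]
    - [0, 25, 38, 0, 0, 0]
    - [0, 28, 35, 0, 0, 0]
    - [0, 25, 35, 0, 0, 0]

```text
t: 16.87
eef_pos: [0.6464, 0.092, 0.3877]
ee_rot: [-3.141, 0.0, -1.419]
force: [0.9, -0.1, -0.3]
width: 0.0874
```

>>> move_arm:
  deltas:
    - [0, 0, 0, 0, 0, 0]
    - [0, 0, 0, 0, 0, 0]
    - [0, 0, 0, 0, 0, 0]
    - [0, 0, 0, 0, 0, 0]
    - [0, 0, 0, 0, 0, 0]

```text
t: 17.28
eef_pos: [0.6465, 0.0909, 0.3842]
ee_rot: [3.14, -0.0, -1.419]
force: [-0.7, -0.2, 0.1]
width: 0.0877
```

```bash
python3 - <<'E'
from w import *
s,im=look("w6",dict(pad_face=.042,trigger_front=.155,grip_back=.155,back_boss=.042))
big=cv2.resize(im[:,:,::-1],None,fx=4,fy=4,interpolation=cv2.INTER_CUBIC); h=cv2.cvtColor(big,cv2.COLOR_BGR2HSV).astype(int)
m=((h[...,0]<13)|(h[...,0]>172))&(h[...,1]>125)
P=lambda c,r:to_plane(((c+.5)/4-.5,(r+.5)/4-.5),.062,"wrist",s)[:2]
a=np.radians(8.7); ex=np.array([np.cos(a),np.sin(a)]); ey=np.array([-ex[1],ex[0]]); O=np.array([.6458,-.0961])
B=lambda p:(np.array([(p-O)@ex,(p-O)@ey])*1e3).round(1)
for r in range(100,176,4):
    k=np.where(m[r*4,1160:1640])[0]+1160
    if len(k): print(r,B(P(k.min(),r*4)),B(P(k.max(),r*4)))
cv2.imwrite("pics/c6.png",cv2.resize(im[60:220,220:420],None,fx=3.5,fy=3.5,interpolation=cv2.INTER_CUBIC)[:,:,::-1])
E
```

```text
t 17.2833 [0.6465 0.0909 0.3842] [ 3.1395e+00 -4.0000e-04 -1.4187e+00] [-0.7 -0.2  0.1]
trigger_front 0.26 [341.7 171.4] [0.6325 0.0474]
grip_back 0.71 [341.6  26.9] [ 0.6495 -0.0457]
back_boss 0.88 [341.7 103.4] [ 0.6316 -0.0047]
104 [29.3 93.3] [26.8 93.3]
108 [36.6 97.1] [-37.9  97.1]
112 [ 43.5 101. ] [-49.1 100.9]
116 [ 43.8 104.9] [-49.2 104.8]
120 [ 44.2 108.8] [-49.2 108.7]
124 [ 44.2 112.7] [-49.3 112.7]
128 [ 44.3 116.7] [-49.4 116.6]
132 [ 44.4 120.7] [-49.2 120.7]
136 [ 44.4 124.8] [-49.2 124.7]
140 [ 43.7 128.8] [-46.7 128.8]
144 [ 44.3 132.9] [-48.8 132.9]
148 [ 44.4 137.1] [-48.6 137. ]
152 [ 44.4 141.3] [-49.  141.2]
156 [ 44.5 145.5] [-49.  145.4]
160 [ 44.6 149.7] [-48.6 149.7]
164 [ 44.6 154. ] [-48.9 154. ]
168 [ 44.4 158.3] [-47.9 158.3]
172 [ 42.9 162.7] [-38.5 162.7]
```

View pics/c6.png

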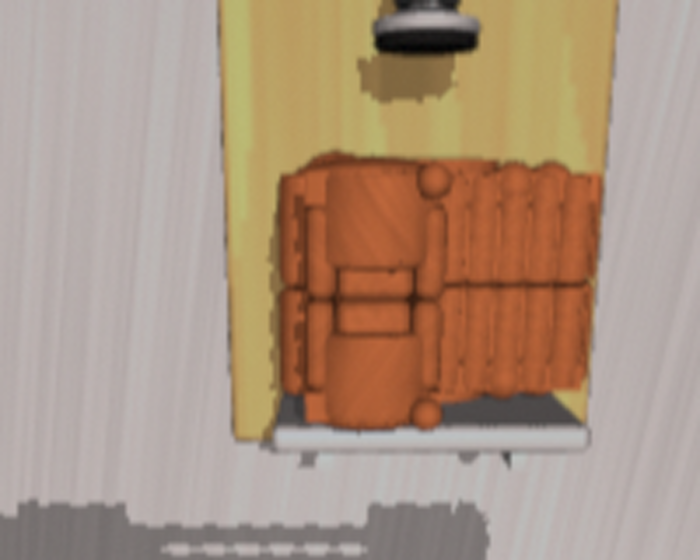

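The closed mould's ends are level (centres -2.4 vs -2.2 mm) and the heads are flush. Next is the trigger.

>>> move_arm:
  deltas:
    - [1, -20, 4, 0, 0, -7]
    - [1, -20, 4, 0, 0, -7]
    - [1, -20, 4, 0, 0, -7]
    - [1, -20, 4, 0, 0, -7]
    - [1, -20, 4, 0, 0, -7]

```text
t: 17.95
eef_pos: [0.6517, -0.0095, 0.4053]
ee_rot: [3.141, -0.0, -2.035]
force: [0.1, 0.1, -0.3]
width: 0.0877
```

>>> move_arm:
  deltas:
    - [1, -20, 0, 0, 0, -7]
    - [1, -20, 0, 0, 0, -7]
    - [1, -20, 0, 0, 0, -7]
    - [1, -20, 0, 0, 0, -7]
    - [1, -20, 0, 0, 0, -7]

```text
t: 18.37
eef_pos: [0.6567, -0.1096, 0.4051]
ee_rot: [3.141, -0.0, -2.646]
force: [-0.3, 0.9, -0.5]
width: 0.0879
```

>>> move_arm:
  deltas:
    - [0, -20, 0, 0, 0, -7]
    - [0, -20, 0, 0, 0, -7]
    - [0, -14, 0, 0, 0, -6]
    - [0, 0, 0, 0, 0, 0]
    - [0, 0, 0, 0, 0, 0]

```text
t: 18.78
eef_pos: [0.6566, -0.1634, 0.4049]
ee_rot: [3.141, -0.001, -2.989]
force: [0.9, -0.6, -0.1]
width: 0.0876
```

```bash
python3 - <<'E'
from w import *
s,im=look("w7",dict(pad_face=.042,trigger_front=.155,grip_back=.155,trigger=.098))
y=R.from_euler('xyz',s["ee_rot"]).as_matrix()[:2,1]; print(np.degrees(np.arctan2(y[1],y[0])), (np.array([.656,-.163,.3143])-s["eef_pos"])*1e3, s["q"].round(2))
E
```

```text
t 18.7833 [ 0.6566 -0.1634  0.4049] [ 3.1415e+00 -6.0000e-04 -2.9889e+00] [ 0.9 -0.6 -0.1]
pad_face 0.8 [422.2 183.9] [ 0.6373 -0.0319]
trigger_front 0.93 [361.  214.1] [ 0.6506 -0.1244]
grip_back 0.87 [296.1 214. ] [ 0.6591 -0.1797]
grip_back 0.29 [612.5 270.3] [0.6693 0.1155]
trigger 0.62 [339.7 197.9] [ 0.6551 -0.1375]
98.7487475087886 [ -0.62199083   0.35756072 -90.60808354] [ 0.04  0.36  0.02 -0.   -1.23 -1.46]
```

View pics/w7.png

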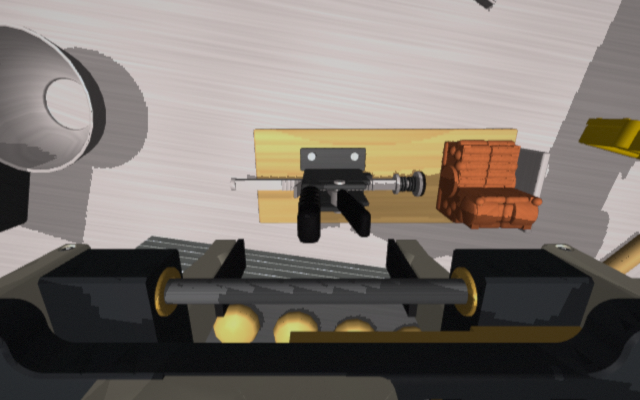

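>>> move_arm:
  deltas:
    - [0, 0, -20, 0, 0, 0]
    - [0, 0, -25, 0, 0, 0]
    - [0, 0, -25, 0, 0, 0]
    - [0, 0, -15, 0, 0, 0]
    - [0, 0, -5, 0, 0, 0]

```text
t: 19.45
eef_pos: [0.6559, -0.1617, 0.3122]
ee_rot: [3.14, -0.004, -2.988]
force: [-1.0, 0.3, 0.4]
width: 0.0875
```

>>> move_arm:
  deltas:
    - [0.5, -3, 0, 0, 0, 0]
    - [0.5, -3, 0, 0, 0, 0]
    - [0.5, -3, 0, 0, 0, 0]
    - [0, 0, 0, 0, 0, 0]
    - [0, 0, 0, 0, 0, 0]

```text
t: 19.87
eef_pos: [0.6585, -0.1718, 0.3166]
ee_rot: [-3.141, 0.002, -2.989]
force: [-0.5, 1.7, 1.0]
width: 0.0876
```

>>> move_arm:
  deltas:
    - [0.6, -4, 0, 0, 0, 0]
    - [0.6, -4, 0, 0, 0, 0]
    - [0.6, -4, 0, 0, 0, 0]
    - [0.3, -2, 0, 0, 0, 0]
    - [0, 0, 0, 0, 0, 0]

```text
t: 20.28
eef_pos: [0.6607, -0.1851, 0.3165]
ee_rot: [3.14, 0.002, -2.989]
force: [-1.8, 7.0, 5.9]
width: 0.0877
```

>>> move_arm:
  deltas:
    - [0.3, -2, 0, 0, 0, 0]
    - [0, 0, 0, 0, 0, 0]
    - [0, -1, 0, 0, 0, 0]
    - [0, 0, 0, 0, 0, 0]
    - [0, 0, 0, 0, 0, 0]

```text
t: 20.7
eef_pos: [0.6608, -0.1859, 0.3164]
ee_rot: [3.138, 0.002, -2.988]
force: [-5.1, 18.2, 9.6]
width: 0.0873
```

```bash
cat > pad.py <<'E'
from w import *
import sys
s=arm.get_state(); im=snap("wrist",sys.argv[1]); O=np.array([.6458,-.0961]); a=np.radians(8.7); ey=np.array([-np.sin(a),np.cos(a)])
print("TCP by",(s["eef_pos"][:2]-O)@ey*1e3,"F",s["force"].round(1))
for t,z in dict(pad_face=.042,trigger_front=.155,back_boss=.042).items():
    for r in arm.spot_point(t,"wrist")[:1]: print(t,round(r["score"],2),r["xy"],((to_plane(r["xy"],z,"wrist",s)[:2]-O)@ey*1e3).round(1))
E
python3 pad.py p1
```

```text
TCP by -91.06839690154501 F [-5.1 18.2  9.6]
pad_face 0.82 [485.2, 202.4] 70.2
trigger_front 0.66 [389.9, 268.9] -48.2
back_boss 0.75 [508.8, 198.8] 91.8
```

>>> move_arm:
  deltas:
    - [-0.9, 6, 0, 0, 0, 0]
    - [-0.9, 6, 0, 0, 0, 0]
    - [-1, 7, 0, 0, 0, 0]
    - [-1, 7, 0, 0, 0, 0]
    - [0, 0, 0, 0, 0, 0]

```text
t: 21.32
eef_pos: [0.6566, -0.1617, 0.3152]
ee_rot: [-3.141, -0.001, -2.988]
force: [-0.4, -0.9, -0.3]
width: 0.0875
```

>>> move_arm:
  deltas:
    - [0, 0, 0, 0, 0, 0]
    - [0, 0, 0, 0, 0, 0]
    - [0.9, -6, 0, 0, 0, 0]
    - [0.9, -6, 0, 0, 0, 0]
    - [0.9, -6, 0, 0, 0, 0]

```text
t: 21.73
eef_pos: [0.6597, -0.1808, 0.3157]
ee_rot: [3.141, 0.001, -2.989]
force: [-3.0, 7.9, 8.1]
width: 0.0876
```

>>> move_arm:
  deltas:
    - [0.5, -3, 0, 0, 0, 0]
    - [0.4, -3, 0, 0, 0, 0]
    - [0.2, -1, 0, 0, 0, 0]
    - [0, 0, 0, 0, 0, 0]
    - [0, 0, 0, 0, 0, 0]

```text
t: 22.15
eef_pos: [0.6605, -0.1858, 0.3155]
ee_rot: [3.138, 0.001, -2.989]
force: [-4.2, 16.0, 7.5]
width: 0.0883
```

```bash
python3 pad.py p2
```

```text
TCP by -90.87923879786663 F [-4.2 16.   7.5]
pad_face 0.87 [499.7, 204.3] 84.0
trigger_front 0.69 [388.3, 269.3] -49.2
back_boss 0.56 [509.8, 198.4] 92.3
```

>>> move_arm:
  deltas:
    - [-0.9, 6, 0, 0, 0, 0]
    - [-0.9, 6, 0, 0, 0, 0]
    - [-1, 7, 0, 0, 0, 0]
    - [-1, 7, 0, 0, 0, 0]
    - [0, 0, 0, 0, 0, 0]

```text
t: 22.77
eef_pos: [0.6567, -0.1608, 0.3151]
ee_rot: [-3.141, -0.0, -2.988]
force: [-0.7, -0.1, 0.1]
width: 0.0877
```

>>> move_arm:
  deltas:
    - [0, 0, 0, 0, 0, 0]
    - [0, 0, 0, 0, 0, 0]
    - [0.9, -6, 0, 0, 0, 0]
    - [0.9, -6, 0, 0, 0, 0]
    - [0.6, -4, 0, 0, 0, 0]

```text
t: 23.18
eef_pos: [0.6595, -0.1781, 0.3156]
ee_rot: [3.141, 0.001, -2.989]
force: [-2.8, 7.4, 5.5]
width: 0.0877
```

>>> move_arm:
  deltas:
    - [0.5, -3, 0, 0, 0, 0]
    - [0.3, -2, 0, 0, 0, 0]
    - [0, 0, 0, 0, 0, 0]
    - [0, 0, 0, 0, 0, 0]
    - [0, 0, 0, 0, 0, 0]

```text
t: 23.6
eef_pos: [0.6602, -0.1827, 0.3158]
ee_rot: [3.141, 0.001, -2.989]
force: [-2.3, 4.8, 4.7]
width: 0.0874
```

```bash
python3 pad.py p3
```

```text
TCP by -87.72907899950987 F [-2.3  4.8  4.7]
pad_face 0.62 [502.5, 205.7] 88.9
trigger_front 0.6 [390.3, 267.6] -45.5
back_boss 0.7 [506.7, 200.5] 91.8
```

>>> move_arm:
  deltas:
    - [0.15, -1, 0, 0, 0, 0]
    - [0, 0, 0, 0, 0, 0]
    - [0.15, -1, 0, 0, 0, 0]
    - [0, 0, 0, 0, 0, 0]
    - [0, 0, 0, 0, 0, 0]

```text
t: 24.22
eef_pos: [0.6604, -0.1844, 0.3158]
ee_rot: [3.141, 0.001, -2.989]
force: [-1.1, 5.5, 4.6]
width: 0.0875
```

```bash
python3 pad.py p4; python3 - <<'E'
from h import *
a=cv2.imread("pics/p4.png"); b=arm.grab_frame("scene")[:,:,::-1]
x=cv2.resize(a[150:260,400:600],None,fx=4,fy=4,interpolation=cv2.INTER_CUBIC)
cv2.imwrite("pics/c8.png",x)
E
```

```text
TCP by -89.49816281697001 F [-1.1  5.5  4.6]
pad_face 0.88 [509.3, 202.4] 93.0
back_boss 0.87 [507.3, 198.3] 90.3
```

View pics/c8.png

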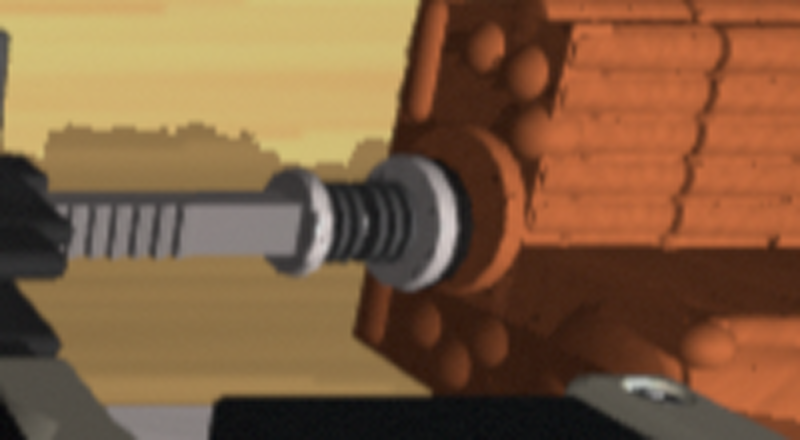

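>>> move_arm:
  deltas:
    - [0.15, -1, 0, 0, 0, 0]
    - [0, 0, 0, 0, 0, 0]
    - [0.1, -0.6, 0, 0, 0, 0]
    - [0, 0, 0, 0, 0, 0]
    - [0, 0, 0, 0, 0, 0]

```text
t: 24.88
eef_pos: [0.6606, -0.1853, 0.3157]
ee_rot: [3.14, 0.001, -2.989]
force: [-1.5, 10.2, 6.3]
width: 0.0875
```

>>> move_arm:
  deltas:
    - [-0.9, 6, 0, 0, 0, 0]
    - [-0.9, 6, 0, 0, 0, 0]
    - [-0.9, 6.6, 0, 0, 0, 0]
    - [-1, 7, 0, 0, 0, 0]
    - [0, 0, 0, 0, 0, 0]

```text
t: 25.3
eef_pos: [0.6567, -0.1596, 0.3151]
ee_rot: [-3.141, -0.0, -2.988]
force: [0.3, -0.1, -0.1]
width: 0.0876
```

>>> move_arm:
  deltas:
    - [0, 0, 0, 0, 0, 0]
    - [0, 0, 0, 0, 0, 0]
    - [0.9, -6, 0, 0, 0, 0]
    - [0.6, -4, 0, 0, 0, 0]
    - [0, 0, 0, 0, 0, 0]

```text
t: 25.72
eef_pos: [0.6586, -0.1713, 0.3155]
ee_rot: [3.141, 0.0, -2.989]
force: [-0.2, 2.4, 3.0]
width: 0.0877
```

>>> move_arm:
  deltas:
    - [0.3, -2, 0, 0, 0, 0]
    - [0, 0, 0, 0, 0, 0]
    - [0, 0, 0, 0, 0, 0]
    - [0, 0, 0, 0, 0, 0]
    - [0, 0, 0, 0, 0, 0]

```text
t: 26.13
eef_pos: [0.6588, -0.1725, 0.3153]
ee_rot: [-3.141, 0.0, -2.989]
force: [0.5, 0.8, 0.9]
width: 0.0875
```

>>> move_arm:
  deltas:
    - [0.3, -2, 0, 0, 0, 0]
    - [0, 0, 0, 0, 0, 0]
    - [0.3, -2, 0, 0, 0, 0]
    - [0, 0, 0, 0, 0, 0]
    - [0, 0, 0, 0, 0, 0]

```text
t: 26.55
eef_pos: [0.6594, -0.1766, 0.3154]
ee_rot: [-3.142, 0.0, -2.989]
force: [0.1, 3.0, 3.0]
width: 0.0878
```

>>> move_arm:
  deltas:
    - [0.3, -2, 0, 0, 0, 0]
    - [0, 0, 0, 0, 0, 0]
    - [0, 0, 0, 0, 0, 0]
    - [0, 0, 0, 0, 0, 0]
    - [0, 0, 0, 0, 0, 0]

```text
t: 26.97
eef_pos: [0.6596, -0.1781, 0.3154]
ee_rot: [3.141, 0.0, -2.989]
force: [-0.8, 6.1, 4.0]
width: 0.0874
```

```bash
python3 pad.py p5; python3 -c "
from h import *
print(arm.get_state()['moment'])"
```

```text
TCP by -83.10877128751923 F [-0.8  6.1  4. ]
pad_face 0.57 [314.8, 264.4] -83.3
trigger_front 0.81 [395.0, 268.9] -38.2
back_boss 0.93 [502.5, 201.8] 92.5
[ 2.58171601e+00  3.26855654e-01 -5.94715410e-04]
```

>>> move_arm:
  deltas:
    - [0.15, -1, 0, 0, 0, 0]
    - [0, 0, 0, 0, 0, 0]
    - [0.15, -1, 0, 0, 0, 0]
    - [0, 0, 0, 0, 0, 0]
    - [0, 0, 0, 0, 0, 0]

```text
t: 27.58
eef_pos: [0.6598, -0.1794, 0.3154]
ee_rot: [3.14, 0.0, -2.989]
force: [-2.4, 10.3, 6.0]
width: 0.0879
```

>>> move_arm:
  deltas:
    - [0.15, -1, 0, 0, 0, 0]
    - [0, 0, 0, 0, 0, 0]
    - [0.15, -1, 0, 0, 0, 0]
    - [0, 0, 0, 0, 0, 0]
    - [0, 0, 0, 0, 0, 0]

```text
t: 28.0
eef_pos: [0.6601, -0.181, 0.3155]
ee_rot: [3.139, 0.0, -2.988]
force: [-1.8, 11.7, 5.9]
width: 0.0876
```

```bash
python3 pad.py p6; python3 - <<'E'
from h import *
# spring window: print grey profile along bar line in board coords (z .042), using current pose
import sys
s=arm.get_state(); O=np.array([.6458,-.0961]); a=np.radians(8.7); ex=np.array([np.cos(a),np.sin(a)]); ey=np.array([-np.sin(a),np.cos(a)])
g=cv2.cvtColor(cv2.imread("pics/p6.png"),cv2.COLOR_BGR2GRAY).astype(np.float32)
ys=np.arange(.045,.1,.001); q=np.array([proj(np.append(O+.001*ex+y*ey,.048),"wrist",s) for y in ys],np.float32)
print([(int(1000*y+.5),int(v)) for y,v in zip(ys,cv2.remap(g,q[:,:1].copy(),q[:,1:].copy(),cv2.INTER_LINEAR).ravel())])
E
```

```text
TCP by -86.12544889019578 F [-1.8 11.7  5.9]
pad_face 0.57 [505.6, 204.9] 93.7
trigger_front 0.93 [390.0, 268.2] -43.8
back_boss 0.73 [504.6, 202.5] 92.3
[(45, 132), (46, 133), (47, 133), (48, 132), (49, 132), (50, 133), (51, 133), (52, 133), (53, 132), (54, 132), (55, 133), (56, 133), (57, 133), (58, 132), (59, 132), (60, 132), (61, 133), (62, 136), (63, 133), (64, 103), (65, 77), (66, 79), (67, 113), (68, 193), (69, 197), (70, 195), (71, 159), (72, 73), (73, 40), (74, 60), (75, 64), (76, 39), (77, 44), (78, 69), (79, 70), (80, 75), (81, 50), (82, 36), (83, 62), (84, 68), (85, 43), (86, 47), (87, 70), (88, 73), (89, 71), (90, 71), (91, 73), (92, 78), (93, 126), (94, 197), (95, 201), (96, 190), (97, 137), (98, 52), (99, 30), (100, 32)]
```

```bash
cat > spr.py <<'E'
from h import *
O=np.array([.6458,-.0961]); a=np.radians(8.7); ex=np.array([np.cos(a),np.sin(a)]); ey=np.array([-np.sin(a),np.cos(a)])
def spring(fn,s):
    g=cv2.cvtColor(cv2.imread(f"pics/{fn}.png"),cv2.COLOR_BGR2GRAY).astype(np.float32); ys=np.arange(.04,.115,.0002)
    for dx in(-.001,.001,.003):
        q=np.array([proj(np.append(O+dx*ex+y*ey,.048),"wrist",s) for y in ys],np.float32)
        v=cv2.remap(g,q[:,:1].copy(),q[:,1:].copy(),cv2.INTER_LINEAR).ravel(); b=v>150
        e=np.where(np.diff(b.astype(int)))[0]; print(fn,dx,(ys[e]*1e3).round(1))
E
python3 - <<'E'
from spr import *
mk=lambda p,r:dict(eef_pos=np.array(p),ee_rot=np.array(r))
spring("p2",mk([.6605,-.1858,.3155],[3.138,.001,-2.989]))
spring("p3",mk([.6602,-.1827,.3158],[3.141,.001,-2.989]))
spring("p4",mk([.6604,-.1844,.3158],[3.141,.001,-2.989]))
spring("p5",mk([.6596,-.1781,.3154],[3.141,0,-2.989]))
spring("p6",mk([.6601,-.181,.3155],[3.139,0,-2.988]))
E
```

```text
p2 -0.001 [79.6 83. ]
p2 0.001 [80.  83.4]
p2 0.003 [80.2 83.6]
p3 -0.001 [61.2 63.  88.2 91.6]
p3 0.001 [88.6 92. ]
p3 0.003 [88.8 92.2]
p4 -0.001 [61.2 64.2 89.4 92.8]Traceback (most recent call last):
  File "<stdin>", line 5, in <module>
  File "spr.py", line 6, in spring
    q=np.array([proj(np.append(O+dx*ex+y*ey,.048),"wrist",s) for y in ys],np.float32)
                ~~~~^^^^^^^^^^^^^^^^^^^^^^^^^^^^^^^^^^^^^^^^
  File "h.py", line 15, in proj
    K,T,_=cam(name,st); q=np.linalg.inv(T)@np.append(p,1); v=K@[q[0],-q[1],-q[2]]; return v[:2]/v[2]
          ~~~^^^^^^^^^
  File "h.py", line 5, in cam
    c=arm.calibration(name); K=np.array(c["intrinsics"])
ValueError: time passes only in moves, steps and waits
```

```bash
sed -i 's/c=arm.calibration(name); K/c=calib(name); K/; s/^def cam/import functools\n@functools.lru_cache(None)\ndef calib(n): return arm.calibration(n)\ndef cam/' h.py; sed -i 's/for dx in(-.001,.001,.003)/for dx in(-.005,-.003,-.001,.001)/; s/b=v>150/b=v>120/' spr.py
python3 - <<'E'
from spr import *
mk=lambda p,r:dict(eef_pos=np.array(p),ee_rot=np.array(r))
for n,p in dict(p3=[.6602,-.1827,.3158],p4=[.6604,-.1844,.3158],p5=[.6596,-.1781,.3154],p6=[.6601,-.181,.3155]).items(): spring(n,mk(p,[3.141,.0005,-2.989]))
E
```

```text
p3 -0.005 [ 59.2  61.8  86.6  90.6 104.2 107.  113.2]
p3 -0.003 [ 55.2  59.6  62.8  87.2  91.4 104.6 107.4 111.2]
p3 -0.001 [ 55.4  59.8  63.2  87.8  92.  105.2 108.  112. ]
p3 0.001 [ 55.2  60.2  63.4  88.4  92.4 105.4 109. ]
p4 -0.005 [ 59.   63.2  87.8  91.8 104.4 107.2 113.4]
p4 -0.003 [ 56.4  60.4  64.   88.4  92.4 104.8 107.6 111.2]
p4 -0.001 [ 56.4  60.8  64.6  89.   93.  105.2 108.2 111.8]
p4 0.001 [ 56.2  60.8  64.8  89.4  93.6 105.6 109.4]
p5 -0.005 [ 64.4  67.6  90.8  94.6 104.  106.8 113. ]
p5 -0.003 [ 60.8  65.   68.4  91.2  95.4 104.4 107.2 110.8]
p5 -0.001 [ 61.   65.4  69.   92.   96.2 104.8 107.8 111.4]
p5 0.001 [ 61.   65.6  69.2  92.6  96.6 105.2 108.8]
p6 -0.005 [ 61.2  62.2  65.   69.2  90.6  94.4 103.8 106.4 114. ]
p6 -0.003 [ 63.   65.8  70.   91.   95.  104.2 107.  111. ]
p6 -0.001 [ 63.2  66.4  70.6  91.8  95.8 104.8 107.6 111.2]
p6 0.001 [ 63.   66.6  70.8  92.2  96.4 105.  108.6]
```

>>> move_arm:
  deltas:
    - [0.15, -1, 0, 0, 0, 0]
    - [0, 0, 0, 0, 0, 0]
    - [0.15, -1, 0, 0, 0, 0]
    - [0, 0, 0, 0, 0, 0]
    - [0, 0, 0, 0, 0, 0]

```text
t: 28.62
eef_pos: [0.6603, -0.1828, 0.3155]
ee_rot: [3.139, 0.0, -2.988]
force: [-3.2, 13.4, 6.7]
width: 0.0876
```

>>> move_arm:
  deltas:
    - [0.15, -1, 0, 0, 0, 0]
    - [0, 0, 0, 0, 0, 0]
    - [0.1, -0.7, 0, 0, 0, 0]
    - [0, 0, 0, 0, 0, 0]
    - [0, 0, 0, 0, 0, 0]

```text
t: 29.03
eef_pos: [0.6605, -0.1842, 0.3155]
ee_rot: [3.138, 0.0, -2.988]
force: [-2.7, 15.3, 7.9]
width: 0.0876
```

```bash
python3 pad.py p7; python3 -c "
from spr import *
spring('p7',arm.get_state())"
```

```text
TCP by -89.27866611806158 F [-2.7 15.3  7.9]
pad_face 0.87 [509.7, 204.3] 94.7
trigger_front 0.89 [389.7, 270.1] -46.9
back_boss 0.79 [507.1, 198.2] 91.0
p7 -0.005 [ 59.6  65.4  68.   72.   91.2  95.2 104.6 107.  113.6]
p7 -0.003 [ 66.   68.6  72.8  91.8  96.  105.  107.8 112.2]
p7 -0.001 [ 65.8  69.   73.4  92.6  96.8 105.4 108.2 112.2]
p7 0.001 [ 65.8  69.2  73.6  93.   97.2 105.8 109.4]
```

>>> move_arm:
  deltas:
    - [0.15, -1, 0, 0, 0, 0]
    - [0, 0, 0, 0, 0, 0]
    - [0.1, -0.6, 0, 0, 0, 0]
    - [0, 0, 0, 0, 0, 0]
    - [0, 0, 0, 0, 0, 0]

```text
t: 29.65
eef_pos: [0.6608, -0.1855, 0.3154]
ee_rot: [3.138, 0.0, -2.988]
force: [-2.6, 15.9, 8.6]
width: 0.0878
```

```bash
python3 pad.py p8; python3 -c "
from spr import *
spring('p8',arm.get_state())
a=cv2.imread('pics/p8.png'); cv2.imwrite('pics/c9.png',cv2.resize(a[140:290,320:600],None,fx=2.8,fy=2.8,interpolation=cv2.INTER_CUBIC))"
```

```text
TCP by -90.66463996259675 F [-2.6 15.9  8.6]
pad_face 0.62 [508.8, 203.9] 92.4
trigger_front 0.94 [389.8, 270.2] -48.2
back_boss 0.88 [512.3, 198.4] 94.6
p8 -0.005 [ 57.4  66.   68.8  72.8  91.4  95.4 105.  107.4 114.2]
p8 -0.003 [ 40.   66.6  69.6  73.8  92.   96.  105.4 107.4 112. ]
p8 -0.001 [ 40.4  66.8  70.2  74.4  92.6  96.6 105.8 108.  112.4]
p8 0.001 [ 40.   66.6  70.4  74.6  92.8  97.  106.  110.2]
```

View pics/c9.png

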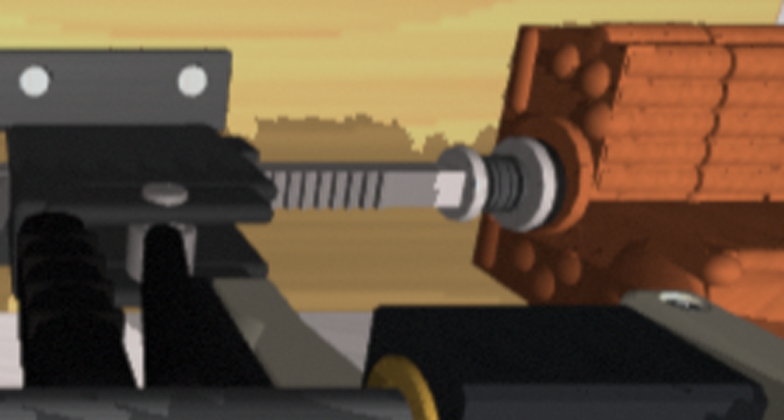

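>>> move_arm:
  deltas:
    - [0.12, -0.8, 0, 0, 0, 0]
    - [0, 0, 0, 0, 0, 0]
    - [0, 0, 0, 0, 0, 0]
    - [0, 0, 0, 0, 0, 0]
    - [0, 0, 0, 0, 0, 0]

```text
t: 30.27
eef_pos: [0.6608, -0.1859, 0.3154]
ee_rot: [3.137, 0.0, -2.988]
force: [-3.0, 18.4, 10.0]
width: 0.0876
```

>>> move_arm:
  deltas:
    - [0, 0, 0, 0, 0, 0]
    - [0, 0, 0, 0, 0, 0]
    - [0, 0, 0, 0, 0, 0]
    - [0, 0, 0, 0, 0, 0]
    - [0, 0, 0, 0, 0, 0]

```text
t: 30.68
eef_pos: [0.6608, -0.1858, 0.3154]
ee_rot: [3.137, 0.0, -2.988]
force: [-3.3, 18.5, 9.9]
width: 0.0873
```

```bash
python3 pad.py p9; python3 -c "
from spr import *
spring('p9',arm.get_state())"
```

```text
TCP by -90.98884199069283 F [-3.3 18.5  9.9]
pad_face 0.7 [512.6, 204.9] 96.1
trigger_front 0.59 [389.0, 270.5] -48.8
back_boss 0.78 [509.9, 202.5] 93.1
p9 -0.005 [ 57.4  66.4  68.8  73.   91.4  95.4 105.  107.4 114.2]
p9 -0.003 [ 40.   66.8  69.8  73.8  92.   96.  105.4 107.4 112.2]
p9 -0.001 [ 40.2  66.8  70.2  74.4  92.6  96.6 105.8 108.2 112.4]
p9 0.001 [ 40.4  66.8  70.4  74.6  93.   97.2 106.  109.2]
```

```bash
python3 -c "
from h import *
print(arm.job_done())"
```

```text
the job is handed in; nothing more can be done
None
```

The mould is closed on the clamping board, and the job is handed in at about 31 s with the arm still holding the trigger squeezed.

- **Mould:** I stood the orange loose half about 9 mm short of the front half. I then shifted it 1.6 mm sideways and pushed until it stopped and the force rose to about 9 N. After I let go, the wrist picture showed the joint shut and the heads flush, with the ends level to about 0.2–0.3 mm.
- **Clamp:** I pumped three full strokes with the front finger pushing the trigger. On the fourth the pad met the mould and I squeezed on.
- **Spring:** The last pictures put the spring at about 6.3 mm pressed in. The trigger travel suggests up to 6.8 mm. Either way that is just under half of 14 mm and well away from solid.
- **Force:** The push on the trigger read a steady 18.5 N. That is a little over the expected 17 N because the trigger sits at the end of its travel, so the force alone does not confirm the spring reading.

I touched nothing else on the table, but I took no final picture of the bystanders.

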